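# Dip-gauge a reservoir and hold the rod level under the bench magnifier

### The job

First get the bench magnifier ready by its handle: swing it until the lens is centred over the white tile and tilt it until the lens is level. Then take the gauge rod from its rest, push it tip first into the reservoir's slanting tube until its collar stops on the mouth, and draw it right out again. Finish still holding the rod in the gripper, level and still, with its tip in the space between tile and lens, over the middle of the tile and touching nothing; leave the magnifier as set and do not disturb the glassware and other things around.

Things in the scene. Friction and masses are not known exactly. Their poses are not given: they have to be found in the camera images.
- rod: Gauge rod, about 0.13 kg. Origin: centre of its grey square handle (14 x 14 mm, 110 mm long), the place to grip; x axis along the rod towards the tip. From the origin along x: handle to 55 mm, steel collar (34 mm diameter) 55 to 63 mm, steel shaft (8 mm diameter) to the tip at 173 mm. Starts lying level in an aluminium rest, axis 50 mm above the work surface.
- rod_tip (a point): The gauge rod's tip, on its axis, 173 mm from the handle's centre. The rod starts in two slots open upward, one at the handle's rear end (42 to 52 mm behind the handle's centre), one under the shaft (115 to 125 mm ahead of it); between them the handle is free for fingers, above a base 8 mm thick.
- rod_collar (a point): Centre of the collar's front face (tip side), 63 mm from the handle's centre; this face seats on the tube's mouth.
- tube_mouth (a point): Centre of the mouth of the steel guide tube that slants out of the side of a white reservoir (150 x 140 mm, 178 mm high, fixed). 170 mm above the surface. z axis: out of the tube along its axis, rising 35 degrees above level; the rod goes in along -z. Flared mouth 22 mm inside, 30 mm outside, bore 12 mm; tube 125 mm long, 61 mm of it outside, open below: only the collar stops the rod.
- lens_swivel (a joint): Swivel of the magnifier about its upright post, rad; 0 = lens straight over the white tile, positive = anticlockwise seen from above. Stays where left (stiff: about 1 N at the handle).
- lens_tilt (a joint): Tilt of the magnifier's lens head about a level hinge 65 mm from the post's axis, square to the arm; 0 = lens level, positive = handle raised, range -0.5 to 1.1 rad. Stays where left (about 2 N at the handle).
- lens_handle (a point): Grip point on the magnifier's white round handle: a bar 12 mm in diameter, 72 mm long, pointing radially away from the post, 145 mm from the tilt hinge (210 mm from the post's axis when level). The bar's free length is from 33 mm before to 32 mm past this point.
- lens_centre (a point): Centre of the round lens (88 mm over its white frame, 12 mm thick), 65 mm from the tilt hinge, 130 mm from the post's axis when level.
- tile (a point): Centre of the top of the round white tile (68 mm diameter) on the magnifier's grey foot plate, 18 mm above the surface. Its x axis is level and points to the magnifier's post (18 mm thick), whose axis, the swivel axis, is 130 mm away. Arm, tilt hinge and level lens are 200 mm above the work surface; the set lens is straight above the tile.
Not all that is in view belongs to the job. What is shaped like the rod but pink is not meant.

How it is judged:
On the way, in this order (a step that is already met when the one before it is completed fails the run):
1. the magnifier's lens is level and over the tile (value of joint lens_tilt between -0.15 and 0.15 rad and value of joint lens_swivel between -0.15 and 0.15 rad), for 0.2 s.
2. the rod is in the tube up to its collar (distance between rod_collar and tube_mouth below 0.006 m and angle between the x axis of rod and the z axis of tube_mouth, either way round below 0.08 rad), for 0.2 s.
3. the rod is drawn right out of the tube (distance between rod_tip and tube_mouth above 0.015 m and z of rod_tip in the frame of tube_mouth above 0.005 m and contact force between the fingers and rod above 1 N), for 0.1 s.
At the end, for the whole second after the job is handed in: Gripper holds the rod still, level within 0.1 rad, touching nothing else; its tip is within 25 mm horizontally of the tile's centre and 45 to 180 mm above the work surface (between tile and lens); the lens is still within 0.15 rad of level and of straight over the tile (all of step 1 and horizontal distance between rod_tip and tile below 0.025 m and height (world z) of rod_tip between 0.045 and 0.18 m and angle between rod's own x axis and vertical between 1.4708 and 1.6708 rad and linear speed of rod below 0.03 m/s and angular speed of rod below 0.2 rad/s and contact force between the fingers and rod above 1 N and contact force between rod and reader below 0.05 N and contact force between rod and cradle below 0.05 N and contact force between rod and tank below 0.05 N and contact force between rod and table below 0.05 N); the arm keeps its last pose, push and grip.
It fails at once if a bystander is shoved more than 30 mm (distance of any of beaker, flask, reagent, dish, spatula, wash, stopper from where it was at the start of the episode above 0.03 m).
It also fails if it takes over 61 s, if anything falls off the work surface, if the arm or the gripper's body presses on something with over 40 N, if the wrist force passes 120 N, or if a joint passes its speed limit or range.

### The arm

A 6-joint arm with a two-finger parallel gripper is mounted at the origin on the work surface. World frame = base frame: x ahead of the robot, y to its left, z up, the work surface at z = 0. Lengths are in m, angles in rad, forces in N, time in s.
With the tool pointing down it reaches from about 0.275 to 0.875 m from the base axis. Payload 12.5 kg.
Tool frame: the origin (TCP) lies midway between the tips of the shut fingers; the grasp point (between the pads) lies r.tcp_to_grasp behind it (r.tcp_to_grasp is the distance from the TCP to the grasp point, in m); z points along the fingers, x is the direction in which the jaws open and shut, and the axes are right-handed (so a half turn about z gives the same grasp; the last joint's range is limited). The gripper opens to 85 mm and grips with 20 to 120 N. Pads are 22 mm wide; open, the fingers measure 114 mm over their backs; the gripper's body (76 mm by 85 mm) begins 54 mm behind the grasp point. The pads swing forward as they close: fully open they stand 13 mm farther back than shut.
Start: joints at [1.194, 0.351, 1.652, -0, 1.139, -0.085], TCP at [0.158, 0.527, 0.231] pointing down, gripper open.
Joint ranges: [-2.75, 2.75], [-0.79, 2.1], [0.01, 2.65], [-1.57, 4.71], [0.07, 3.14], [-2.87, 2.87]. Speed limits (rad/s): [2.22, 2.22, 2.79, 3.14, 3.14, 3.14].

### API

Orientations are given as a rotation vector (axis times angle).
In Python, from plant import r gives the robot as it stands.
- The arm moves only by the tool drive_tool, never from a script. Its argument "rows" is one flat list of numbers, 7 for each row, row after row: the shift along the tool's x, y, z in mm, then the turn, a rotation vector about the tool's x, y, z in degrees, then the opening in per cent of the stroke, from 0 (shut) to 100 (fully open). In form: [dx, dy, dz, ax, ay, az, jaw, dx, dy, dz, ax, ay, az, jaw, ...]. A call has 1 to 20 rows; each row is the pose to reach, as a shift and turn from the pose measured when the call began, along the tool's axes at that moment; what a row does not reach only later rows make up. A row lasts 1/10 s, in which the tool goes at most 50 mm and 8.59 degrees, less where a joint would pass 70% of its speed; a pose out of reach is approached as far as the arm can. A call with a gripper value outside its range is refused whole. The fingers move at their own pace and stop on an object; the grip force is fixed at half the most. Time passes only in rows, so rows that repeat a pose let the fingers close. It gives the time, the measured TCP pose, the force and the opening at its end, in the units of the state.
- r.get_state(): the state, without advancing time (a new reading comes with each control period).
- r.get_image(name): name is "scene" or "top" or "wrist"; returns a dict with "frame" (420x560x3 uint8, red, green, blue), "z_map" (420x560 float32, m along the optical axis (not along the pixel's ray), 0 where there is no reading), "K" (3x3 intrinsics, pixels), "R" (3x3) and "t" (3): a world point X has camera coordinates R X + t. Camera axes: x right, y down, z forward; pixel columns grow to the right and rows downward; lengths in m; the calibration is good to about 2 mm. A picture is of the moment at which its call begins.
- r.hand_in(): hands the job in, once; it reports no verdict.
The state is a dict: "clock": time; "joint_positions": joint angles; "joint_vel": joint speeds; "joint_torque": joint torques, N m; "tool_pos": TCP position; "tool_rot": TCP orientation; "contact_force": force on the tool from outside, world axes, zero at the start; "torque": the same for the moment, N m; "opening": opening from 0.0 (shut) to 1.0 (fully open).
Only numpy, scipy, OpenCV 4.12 (cv2) and the standard library are available. Lean on these libraries where they do the work, as an engineer would, in place of code of your own. Each camera call takes 0.05 s, during which the arm holds its last target.

## Working session

There is one attempt and no reset: what is moved stays moved. The work goes in short steps, Python scripts to look and compute and a tool call to move; the robot and the scene stay as the last step left them, time stands still between calls to the robot, and variables do not carry over. Pictures are saved under pics/ and viewed, and the job is handed in when it is done.

Besides the shell and the picture viewer there is one more tool, called as name(argument=value, ...) on one line, values as JSON. drive_tool: Moves the arm, as the interface text tells. Its arguments: {"type":"object","properties":{"rows":{"type":"array","items":{"type":"number"}}},"required":["rows"]}

```bash
ls; mkdir -p pics; cat > h.py <<'E'
import numpy as np,cv2
from plant import r
def snap(name,fn):
    im=r.get_image(name); cv2.imwrite('pics/'+fn+'.png',im['frame'][:,:,::-1]); np.savez('pics/'+fn+'.npz',**im); return im
def load(fn): return dict(np.load('pics/'+fn+'.npz'))
def px(im,u,v,z=None):
    u0,v0=int(round(u)),int(round(v))
    if z is None: z=im['z_map'][v0,u0]
    K=im['K']; c=np.array([(u-K[0,2])/K[0,0]*z,(v-K[1,2])/K[1,1]*z,z])
    return im['R'].T@(c-im['t'])
def proj(im,X):
    c=im['R']@np.array(X)+im['t']; p=im['K']@c; return p[:2]/p[2]
def crop(fn,u0,v0,u1,v1,s,out):
    im=cv2.imread('pics/'+fn+'.png')[v0:v1,u0:u1]; cv2.imwrite('pics/'+out+'.png',cv2.resize(im,None,fx=s,fy=s,interpolation=cv2.INTER_CUBIC))
E
python3 - <<'E'
from h import *
for n in('scene','top','wrist'): snap(n,n+'0')
print(r.get_state(),r.tcp_to_grasp)
E
```

```text
pics
{'clock': 0.15, 'joint_positions': array([ 1.19439919e+00,  3.51130281e-01,  1.65226134e+00,  4.15773093e-05,
        1.13913702e+00, -8.45805655e-02]), 'joint_vel': array([ 0.00066917, -0.00054983, -0.00225228,  0.0012857 , -0.0020679 ,
       -0.00037176]), 'joint_torque': array([ 1.08422439e-03, -5.06252897e+01, -2.91505945e+01, -4.45160265e-05,
        3.30746319e-03,  8.58740663e-06]), 'tool_pos': array([0.15809135, 0.52652012, 0.23087833]), 'tool_rot': array([ 2.52046104e+00,  1.87456188e+00, -1.28069000e-03]), 'contact_force': array([ 0.52556532, -1.15283373, -0.54743711]), 'torque': array([-0.02328521, -0.00138658,  0.01739546]), 'opening': 1.004657654710315} 0.0187
```

View pics/scene0.png

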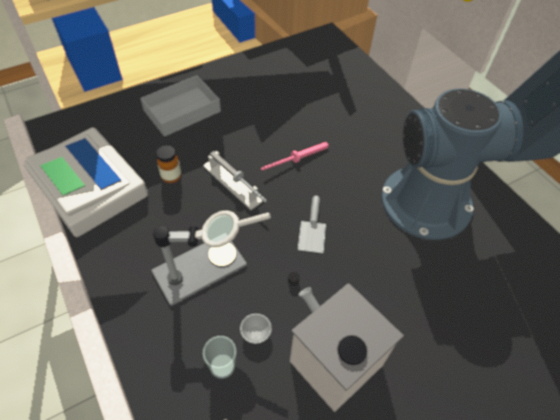

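View pics/top0.png

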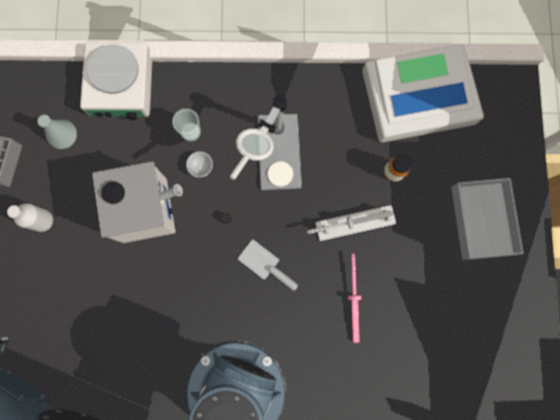

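View pics/wrist0.png

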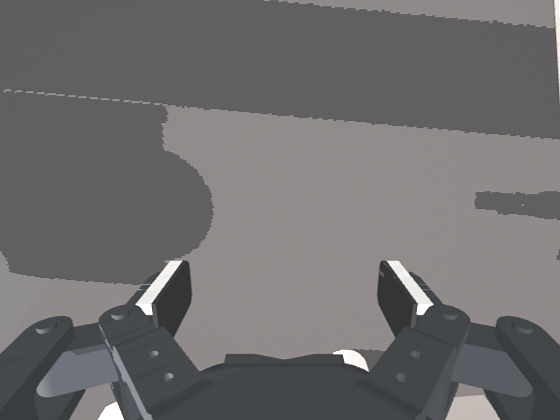

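The scene image shows the magnifier (lens near 220,229; post near 170,265), the rod in its rest (205–265,155–205), a pink decoy rod (295,157) and the white reservoir (345,345). The top image shows the lens at (255,145), tile at (281,174), rest at (355,222), pink decoy at (354,300) and reservoir at (135,202) with its tube mouth near (178,190). I'll enlarge these.

```bash
python3 - <<'E'
from h import *
crop('top0',220,80,420,260,4,'c1'); crop('top0',80,100,220,260,4,'c2'); crop('scene0',140,130,300,310,4,'c3')
im=load('top0')
for n,p in dict(tile=(281,174),base=(237,390),mouth=(178,190),rod1=(345,224),rod2=(385,214)).items(): print(n,px(im,*p).round(3))
E
```

```text
tile [ 0.568 -0.114  0.022]
base [ 0.066 -0.021  0.337]
mouth [0.495 0.139 0.16 ]
rod1 [ 0.429 -0.279  0.057]
rod2 [ 0.456 -0.384  0.057]
```

View pics/c1.png

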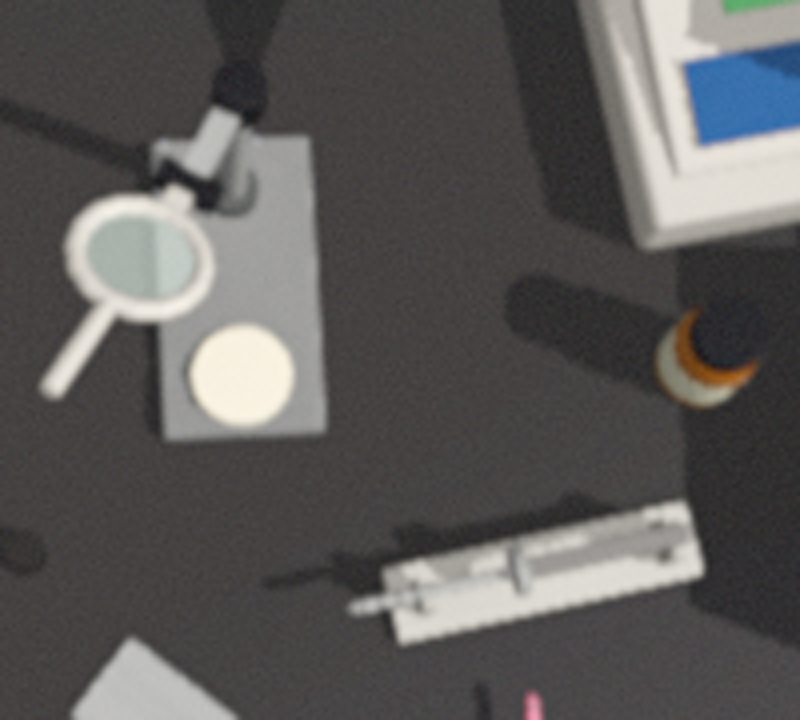

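View pics/c2.png

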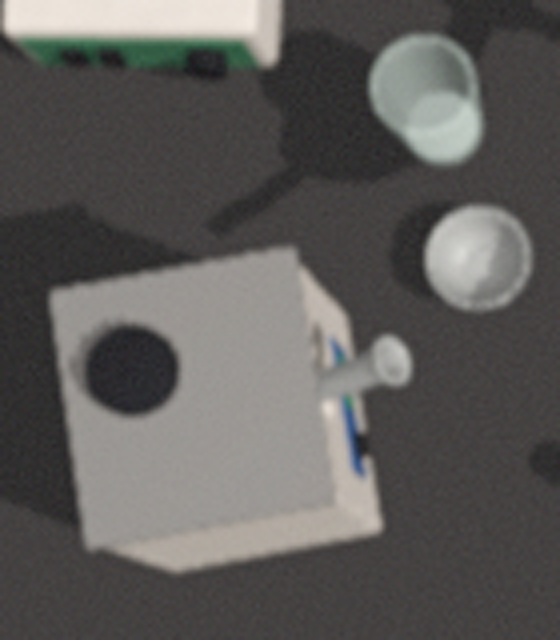

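View pics/c3.png

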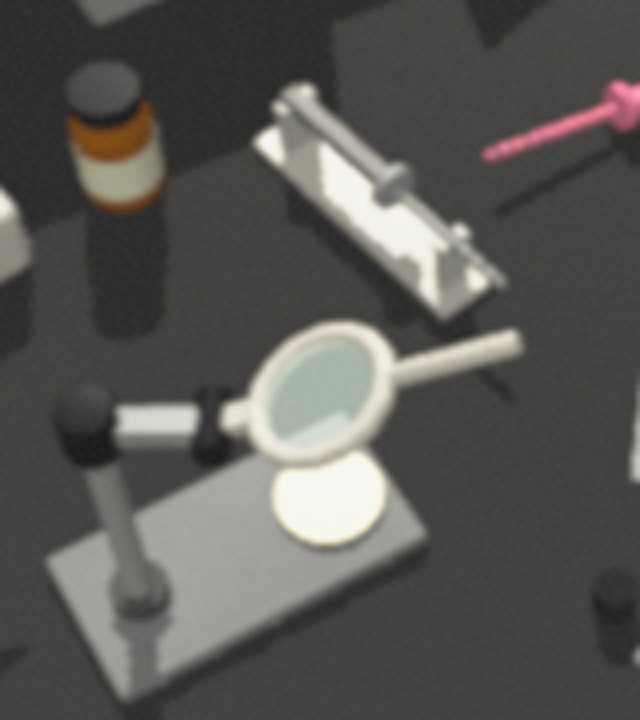

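```bash
cat >> h.py <<'E'
def cloud(im):
    z=im['z_map'].astype(float); K=im['K']; v,u=np.indices(z.shape)
    c=np.stack([(u-K[0,2])/K[0,0]*z,(v-K[1,2])/K[1,1]*z,z],-1)
    X=(c-im['t'])@im['R']; X[z<=0]=np.nan; return X
def ray(im,u,v,h):
    a=px(im,u,v,1.0); c=-im['R'].T@im['t']; d=a-c; return c+d*(h-c[2])/d[2]
E
python3 - <<'E'
from h import *
for n in('top0','scene0'):
    im=load(n); C=cloud(im); print(n,'cam',(-im['R'].T@im['t']).round(3),'f',im['K'][0,0])
    # tile
    Z=C[...,2]; f=im['frame'].astype(int)
    m=(Z>0.012)&(Z<0.026)&(f.min(-1)>200)&(abs(C[...,0]-.57)<.06)&(abs(C[...,1]+.113)<.06)
    P=C[m]; print('tile',m.sum(),P.mean(0).round(4),P.min(0).round(3),P.max(0).round(3))
    # foot plate
    # box top
    m=(Z>0.17)&(Z<0.19)&(abs(C[...,0]-.48)<.15)&(abs(C[...,1]-.22)<.15); P=C[m]
    if m.sum()>20:
        q=cv2.minAreaRect(P[:,:2].astype(np.float32)); print('box',q, cv2.boxPoints(q).round(3).tolist(), np.median(P[:,2]))
    # rod
    m=(Z>0.045)&(Z<0.08)&(C[...,0]>.36)&(C[...,0]<.5)&(C[...,1]>-.42)&(C[...,1]<-.15); P=C[m]; print('rod',m.sum())
    q=cv2.fitLine(P[:,:2].astype(np.float32),cv2.DIST_HUBER,0,.01,.01).ravel(); print(q,np.degrees(np.arctan2(q[1],q[0])))
    t=(P[:,:2]-q[2:])@q[:2]; print('ends',q[2:]+q[:2]*t.min(),q[2:]+q[:2]*t.max())
    # magnifier
    m=(Z>0.1)&(C[...,0]>.5)&(C[...,0]<.8)&(C[...,1]>-.2)&(C[...,1]<0.02); P=C[m]; print('mag',m.sum(),P.min(0).round(3),P.max(0).round(3))
im=load('top0')
for n,p in dict(handleEnd=(232.5,176),handleIn=(247,158),lens=(255,144),hinge=(268,126),armIn=(275,109),ball=(279.5,103)).items(): print('top',n,px(im,*p).round(3))
im=load('scene0')
for n,p in dict(handleEnd=(268,216.5),handleIn=(240,222.5),lens=(221,228),hinge=(193,236),armIn=(175,236),ball=(161,236),postlow=(174,275)).items(): print('sc',n,px(im,*p).round(3))
E
```

```text
top0 cam [ 0.255 -0.077  1.374] f 511.73162025058036
tile 453 [ 0.5705 -0.1115  0.0185] [ 0.538 -0.144  0.012] [ 0.604 -0.078  0.026]
box ((0.4731636047363281, 0.2335960865020752), (0.15900178253650665, 0.1939125657081604), 11.374924659729004) [[0.37599998712539673, 0.31299999356269836], [0.414000004529953, 0.12300000339746475], [0.5699999928474426, 0.15399999916553497], [0.5320000052452087, 0.3440000116825104]] 0.17826330916080582
rod 461
[ 0.22851963 -0.9735393   0.43628138 -0.3065818 ] -76.79006
ends [ 0.40661715 -0.18020623] [ 0.45855645 -0.40147803]
mag 1548 [ 0.5  -0.12  0.1 ] [0.715 0.005 0.282]
scene0 cam [0.781 0.486 1.058] f 480.19541937528993
tile 426 [ 0.5732 -0.1061  0.0182] [ 0.539 -0.137  0.012] [ 0.605 -0.076  0.024]
box ((0.4759928286075592, 0.23418179154396057), (0.15897467732429504, 0.1930558681488037), 11.357154846191406) [[0.3790000081062317, 0.31299999356269836], [0.4169999957084656, 0.12399999797344208], [0.5730000138282776, 0.1550000011920929], [0.5350000262260437, 0.3440000116825104]] 0.17805500752065817
rod 406
[ 0.24385123 -0.96981263  0.43898383 -0.29173666] -75.88604
ends [ 0.41103666 -0.1805889 ] [ 0.46612535 -0.39968029]
mag 2087 [ 0.501 -0.119  0.1  ] [0.719 0.007 0.281]
top handleEnd [ 0.503 -0.001  0.281]
top handleIn [ 0.552 -0.03   0.251]
top lens [ 0.591 -0.048  0.227]
top hinge [ 0.641 -0.077  0.211]
top armIn [ 0.684 -0.094  0.207]
top ball [ 0.694 -0.104  0.22 ]
sc handleEnd [0.506 0.006 0.276]
sc handleIn [ 0.555 -0.023  0.252]
sc lens [ 0.59  -0.043  0.231]
sc hinge [ 0.645 -0.067  0.208]
sc armIn [ 0.678 -0.086  0.207]
sc ball [ 0.704 -0.094  0.216]
sc postlow [ 0.702 -0.097  0.04 ]
```

```bash
python3 - <<'E'
from h import *
A=[]
for n in('top0','scene0'):
    im=load(n); C=cloud(im); Z=C[...,2]; f=im['frame'].astype(int)
    box=(C[...,0]>.49)&(C[...,0]<.575)&(C[...,1]>-.06)&(C[...,1]<0.03)&(Z>.235)
    P=C[box]; # handle: region beyond lens
    h=P[P[:,2]>.258]; h=h[h[:,0]<.54]
    q=cv2.fitLine(h.astype(np.float32),cv2.DIST_HUBER,0,.01,.01).ravel()
    d=q[:3]*-np.sign(q[0]); t=(h-q[3:])@d
    print(n,len(h),'dir',d.round(3),'az',np.degrees(np.arctan2(d[1],d[0])),'el',np.degrees(np.arcsin(d[2])),'end',(q[3:]+d*t.max()).round(4))
    # lens frame: plane fit, white
    m=(Z>.19)&(Z<.27)&(C[...,0]>.53)&(C[...,0]<.65)&(C[...,1]>-.12)&(C[...,1]<0.02)&(f.min(-1)>170)
    P=C[m]; c=P.mean(0); u,s,vt=np.linalg.svd(P-c); nn=vt[2]*np.sign(vt[2][2]); print('lens',len(P),c.round(4),'n',nn.round(3),s)
    # post cylinder slices
    for lo,hi in((.03,.08),(.08,.13),(.13,.18)):
        m=(Z>lo)&(Z<hi)&(C[...,0]>.66)&(C[...,0]<.74)&(C[...,1]>-.14)&(C[...,1]<-.06); P=C[m]; print('post',lo,len(P),P.mean(0).round(4) if len(P) else '')
    # foot plate
    m=(Z>.006)&(Z<.013)&(C[...,0]>.5)&(C[...,0]<.78)&(C[...,1]>-.2)&(C[...,1]<-.02); P=C[m]
    print('foot',len(P)); q=cv2.minAreaRect(P[:,:2].astype(np.float32)); print(q)
E
```

```text
top0 101 dir [-0.814  0.443  0.376] az 151.42178 el 22.08678 end [0.5    0.001  0.2776]
lens 706 [ 0.5879 -0.0491  0.2319] n [ 0.367 -0.207  0.907] [0.79001431 0.58364311 0.06292555]
post 0.03 40 [ 0.693  -0.1045  0.0547]
post 0.08 41 [ 0.6925 -0.1041  0.1034]
post 0.13 21 [ 0.6924 -0.1067  0.1442]
foot 1128
((0.6444717645645142, -0.110264852643013), (0.2675420045852661, 0.175085186958313), 0.7783374190330505)
scene0 123 dir [-0.804  0.462  0.375] az 150.12448 el 22.030466 end [0.5049 0.0043 0.2771]
lens 708 [ 0.5928 -0.0418  0.2325] n [ 0.383 -0.189  0.904] [0.79034853 0.61602491 0.0554867 ]
post 0.03 85 [ 0.7037 -0.0966  0.0539]
post 0.08 95 [ 0.7034 -0.097   0.1049]
post 0.13 86 [ 0.7035 -0.0969  0.1507]
foot 1655
((0.629433274269104, -0.10626541078090668), (0.22654980421066284, 0.11118224263191223), 2.8687596321105957)
```

```bash
cat >> h.py <<'E'
from scipy.spatial.transform import Rotation as Ro
def az(a): a=np.radians(a); return np.array([np.cos(a),np.sin(a),0])
def Rxz(x,z): x=np.array(x)/np.linalg.norm(x); z=np.array(z)/np.linalg.norm(z); return np.column_stack([x,np.cross(z,x),z])
def rel(pos,R,st=None,grasp=True,quiet=False):
    """tool-frame shift mm / turn deg to bring grasp point (or TCP) to pos with R"""
    st=st or r.get_state(); R0=Ro.from_rotvec(st['tool_rot']).as_matrix(); p=np.array(pos,float)
    if grasp: p=p+r.tcp_to_grasp*R[:,2]
    d=R0.T@(p-st['tool_pos'])*1e3; a=np.degrees(Ro.from_matrix(R0.T@R).as_rotvec())
    if not quiet: print('rel',d.round(1).tolist(),a.round(2).tolist())
    return d,a
def lens_pose(sw,ti,post=np.array([.701,-.104]),zero=182.2):
    a=zero+np.degrees(sw); e=az(a); h=np.append(post,.2)+.065*e+.145*(np.cos(ti)*e+np.sin(ti)*np.array([0,0,1]))
    z=np.sin(ti)*e-np.cos(ti)*np.array([0,0,1.]); return h,Rxz(az(a-90),z)
E
python3 - <<'E'
from h import *
p,R=lens_pose(np.radians(-30.7),np.radians(24.5)); print(p,R[:,2]); rel(p,R); rel(p-.1*R[:,2],R)
E
```

```text
[ 0.5279219  -0.01002626  0.26013052] [-0.36443952  0.19787451 -0.90996127]
rel [-405.9, 501.0, -11.9] [24.41, 2.57, 11.59]
rel [-414.4, 541.6, -102.9] [24.41, 2.57, 11.59]
```

drive_tool(rows=[0, 0, -120, 0, 0, 0, 100, -40, 50, -150, 0, 0, 0, 100, -80, 100, -170, 5, 0.5, 2, 100, -110, 140, -170, 7, 0.7, 3, 100, -145, 185, -170, 9, 0.9, 4, 100, -180, 230, -170, 11, 1.1, 5, 100, -210, 270, -170, 13, 1.3, 6, 100, -240, 310, -170, 15, 1.5, 7, 100, -270, 350, -170, 17, 1.7, 8, 100, -300, 390, -165, 19, 1.9, 9, 100, -330, 430, -155, 21, 2.1, 10, 100, -355, 465, -145, 22, 2.3, 11, 100, -380, 500, -130, 24, 2.5, 11.5, 100, -414, 541, -103, 24.4, 2.6, 11.6, 100, -414, 541, -103, 24.4, 2.6, 11.6, 100, -414, 541, -103, 24.4, 2.6, 11.6, 100, -414, 541, -103, 24.4, 2.6, 11.6, 100, -414, 541, -103, 24.4, 2.6, 11.6, 100])

```text
clock: 1.95
tool_pos: [0.5571, -0.0256, 0.3337]
tool_rot: [-2.37, -1.408, 0.306]
contact_force: [0.1, 0.8, 0.1]
opening: 1.002
```

```bash
python3 - <<'E'
from h import *
im=snap('wrist','wrist1'); snap('scene','scene1')
p,R=lens_pose(np.radians(-30.7),np.radians(24.5)); rel(p,R); print(r.get_state()['joint_positions'].round(3), proj(im,p))
E
```

```text
rel [-0.9, 1.3, 100.1] [0.03, -0.03, 0.04]
[-0.188  0.494  1.242  0.131  1.813 -1.257] [283.75717486 217.89602125]
```

View pics/wrist1.png

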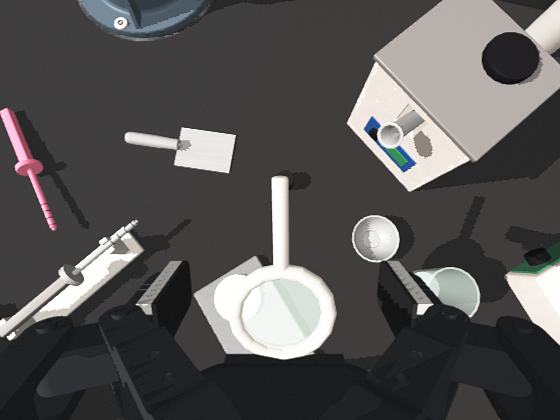

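View pics/scene1.png

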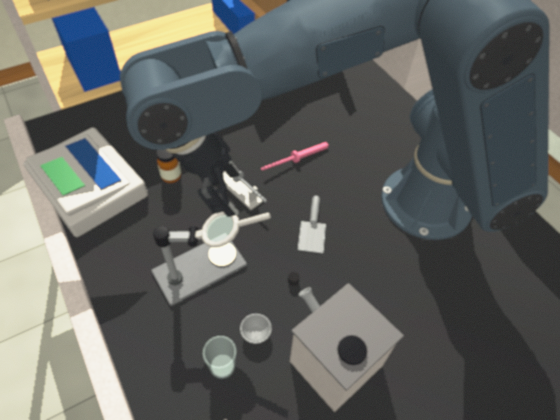

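Wrist view: the handle runs along column ~281 (rows 180–265), centred between the open pads, and the predicted grip point (284,218) lies on it. I'll advance and close.

drive_tool(rows=[-1, 1, 35, 0, 0, 0, 100, -1, 1, 70, 0, 0, 0, 100, -1, 1, 100, 0, 0, 0, 100, -1, 1, 100, 0, 0, 0, 100, -1, 1, 100, 0, 0, 0, 60, -1, 1, 100, 0, 0, 0, 30, -1, 1, 100, 0, 0, 0, 0, -1, 1, 100, 0, 0, 0, 0, -1, 1, 100, 0, 0, 0, 0, -1, 1, 100, 0, 0, 0, 0, -1, 1, 100, 0, 0, 0, 0, -1, 1, 100, 0, 0, 0, 0])

```text
clock: 3.25
tool_pos: [0.521, -0.0063, 0.2434]
tool_rot: [-2.37, -1.411, 0.305]
contact_force: [1.3, -0.7, 0.4]
opening: 0.116
```

```bash
python3 - <<'E'
from h import *
im=snap('wrist','wrist2')
# incremental rigid motion
st=r.get_state(); print(st['contact_force'],st['opening'])
a0,t0=np.radians(-30.7),np.radians(24.5)
p,R=lens_pose(a0,t0); rel(p,R)
R0=Ro.from_rotvec(st['tool_rot']).as_matrix()
N=12
for k in range(1,N+1):
    p1,R1=lens_pose(a0*(1-k/N),t0*(1-k/N))
    d,a=rel(p1,R1,st,quiet=True); print(d.round(0).tolist()+a.round(1).tolist())
E
```

```text
[ 0.34486967 -0.14116995  1.33364155] 0.11526390970557884
rel [0.1, 0.2, 0.2] [0.05, -0.04, 0.04]
[-9.0, 1.0, 5.0, -2.0, -1.1, -2.3]
[-18.0, 3.0, 10.0, -4.0, -2.0, -4.7]
[-28.0, 5.0, 15.0, -6.1, -2.8, -7.1]
[-37.0, 7.0, 19.0, -8.1, -3.6, -9.6]
[-46.0, 11.0, 23.0, -10.1, -4.3, -12.0]
[-56.0, 14.0, 27.0, -12.1, -4.9, -14.6]
[-65.0, 19.0, 31.0, -14.1, -5.4, -17.1]
[-74.0, 23.0, 35.0, -16.1, -5.8, -19.7]
[-83.0, 29.0, 38.0, -18.1, -6.1, -22.3]
[-91.0, 35.0, 41.0, -20.0, -6.4, -24.9]
[-99.0, 41.0, 44.0, -21.9, -6.5, -27.5]
[-107.0, 48.0, 46.0, -23.8, -6.6, -30.2]
```

View pics/wrist2.png

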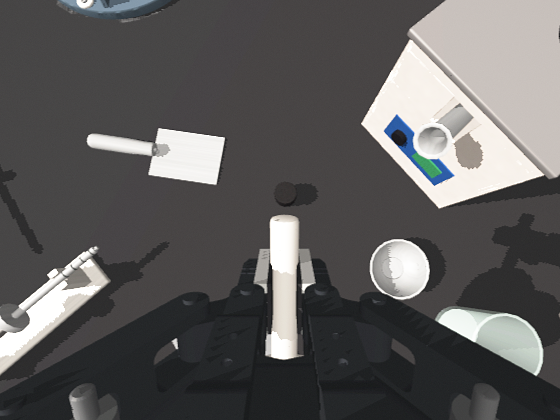

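The handle (white bar, 285,220–355) is held between the pads. Now I'll swing and level it along the arc.

drive_tool(rows=[-9, 1, 5, -2.0, -1.1, -2.3, 0, -18, 3, 10, -4.0, -2.0, -4.7, 0, -28, 5, 15, -6.1, -2.8, -7.1, 0, -37, 7, 19, -8.1, -3.6, -9.6, 0, -46, 11, 23, -10.1, -4.3, -12, 0, -56, 14, 27, -12.1, -4.9, -14.6, 0, -65, 19, 31, -14.1, -5.4, -17.1, 0, -74, 23, 35, -16.1, -5.8, -19.7, 0, -83, 29, 38, -18.1, -6.1, -22.3, 0, -91, 35, 41, -20, -6.4, -24.9, 0, -99, 41, 44, -21.9, -6.5, -27.5, 0, -107, 48, 46, -23.8, -6.6, -30.2, 0, -107, 48, 46, -23.8, -6.6, -30.2, 0, -107, 48, 46, -23.8, -6.6, -30.2, 0, -107, 48, 46, -23.8, -6.6, -30.2, 0])

```text
clock: 4.8
tool_pos: [0.4908, -0.1117, 0.1812]
tool_rot: [-2.177, -2.26, 0.004]
contact_force: [-6.2, -1.6, -1.3]
opening: 0.119
```

```bash
python3 - <<'E'
from h import *
snap('wrist','wrist3');snap('top','top3');snap('scene','scene3')
st=r.get_state(); print(st['contact_force'],st['torque'],st['opening'])
p,R=lens_pose(0,0); rel(p,R)
crop('top3',200,60,360,220,4,'c4');crop('scene3',120,130,300,310,4,'c5')
E
```

```text
[-6.7767027  -0.61824225 -1.26888294] [-0.23873877  0.9185479  -0.13832348] 0.1191234651455794
rel [-0.5, 0.4, -0.1] [-0.24, -0.04, -0.04]
```

View pics/c4.png

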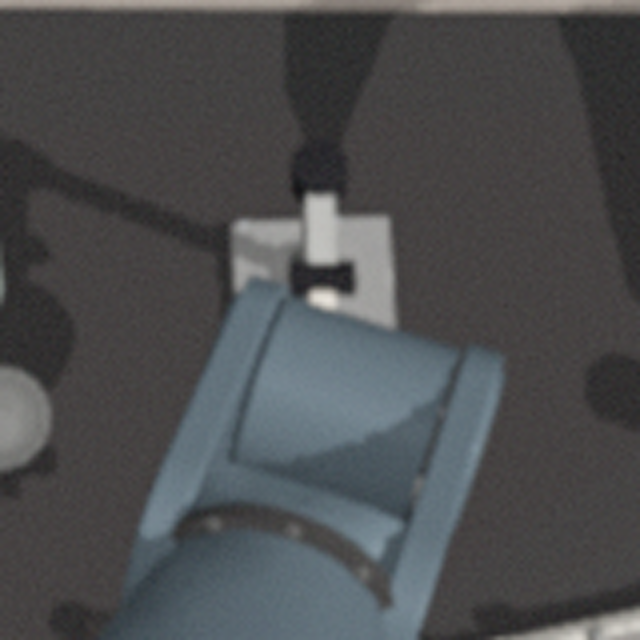

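View pics/c5.png

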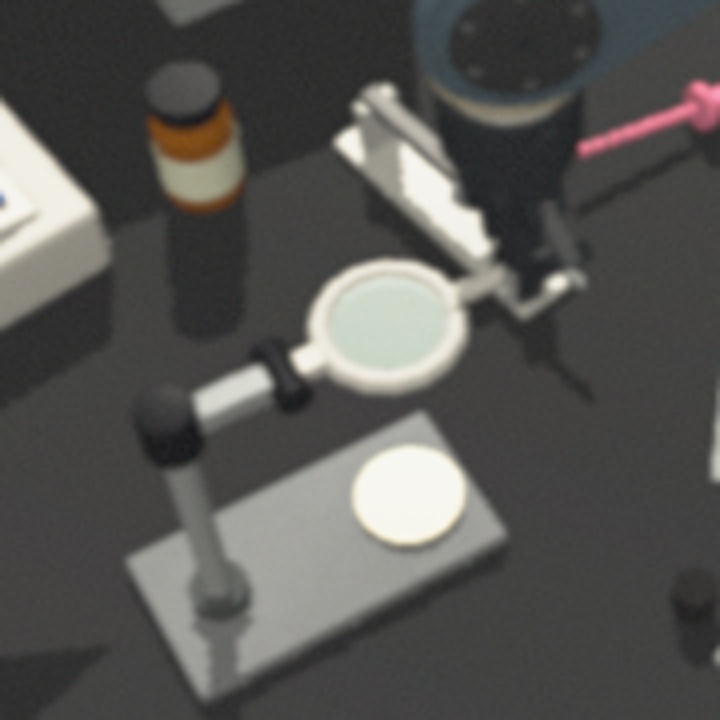

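The lens (scene crop 388,322) now looks level and in line over the tile (410,495). I'll check with depth before letting go.

```bash
python3 - <<'E'
from h import *
im=load('scene3'); C=cloud(im); Z=C[...,2]; f=im['frame'].astype(int)
m=(Z>.18)&(Z<.23)&(C[...,0]>.52)&(C[...,0]<.615)&(C[...,1]>-.16)&(C[...,1]<-.05)
P=C[m]; c=np.median(P,0); P=P[abs(P-c).max(1)<.06]; c=P.mean(0); u,s,vt=np.linalg.svd(P-c); n=vt[2]*np.sign(vt[2][2]); print(len(P),c,n,s, P.min(0),P.max(0))
m=(Z>.0)&(Z<.026)&(f.min(-1)>200)&(abs(C[...,0]-.57)<.06)&(abs(C[...,1]+.108)<.06); P=C[m]; print('tile',P.mean(0),P.min(0),P.max(0))
E
```

```text
1042 [ 0.57229427 -0.10534207  0.20332507] [-0.0028029   0.0020043   0.99999406] [0.72860628 0.70868056 0.07190471] [ 0.52016894 -0.14939783  0.19615751] [ 0.61498225 -0.06185421  0.210831  ]
tile [ 0.57174833 -0.11045096  0.01775   ] [ 0.5361995  -0.14832478  0.00747823] [ 0.60532307 -0.07722321  0.02467399]
```

Level to 0.2°, with the centre within a few mm. I'll release and lift off.

drive_tool(rows=[0, 0, 0, 0, 0, 0, 20, 0, 0, 0, 0, 0, 0, 40, 0, 0, 0, 0, 0, 0, 60, 0, 0, 0, 0, 0, 0, 80, 0, 0, 0, 0, 0, 0, 80, 0, 0, 0, 0, 0, 0, 80, 0, 0, -30, 0, 0, 0, 80, 0, 0, -60, 0, 0, 0, 80, 0, 0, -90, 0, 0, 0, 80, 0, 0, -120, 0, 0, 0, 80, 0, 0, -120, 0, 0, 0, 80])

```text
clock: 6.05
tool_pos: [0.4926, -0.112, 0.305]
tool_rot: [2.178, 2.261, 0.0]
contact_force: [0.8, -0.7, -1.7]
opening: 0.798
```

```bash
python3 - <<'E'
from h import *
# rod target: use avg heading 103.6
c=np.array([.4375,-.299]) # placeholder
for n in('top0','scene0'):
    im=load(n); C=cloud(im); Z=C[...,2]
    m=(Z>.052)&(Z<.064)&(C[...,0]>.39)&(C[...,0]<.48)&(C[...,1]>-.375)&(C[...,1]<-.27); P=C[m]
    q=cv2.fitLine(P[:,:2].astype(np.float32),cv2.DIST_HUBER,0,.01,.01).ravel(); print(n,len(P),q,np.degrees(np.arctan2(-q[1],-q[0]))%360)
    m=(Z>.061)&(Z<.075)&(C[...,0]>.39)&(C[...,0]<.48)&(C[...,1]>-.32)&(C[...,1]<-.22); print('collar',m.sum(),C[m].mean(0))
R=Rxz(az(13.7),[0,0,-1]); rel([.44,-.30,.20],R)
E
```

```text
top0 203 [ 0.23108074 -0.9729346   0.4409664  -0.32601365] 103.36071
collar 37 [ 0.4337968  -0.29497919  0.06442399]
scene0 161 [ 0.21841632 -0.9758557   0.4448065  -0.32235625] 102.616035
collar 27 [ 0.43708767 -0.28891234  0.06468803]
rel [-185.7, -59.9, 123.9] [0.15, 0.0, 78.46]
```

```bash
python3 - <<'E'
from h import *
R=Rxz(az(13.1),[0,0,-1]); rel([.449,-.349,.20],R)
E
```

```text
rel [-235.0, -52.7, 124.0] [0.15, 0.0, 79.06]
```

drive_tool(rows=[-25, -5, 0, 0, 0, 8, 90, -50, -10, 0, 0, 0, 16, 100, -75, -15, 0, 0, 0, 24, 100, -100, -20, 0, 0, 0, 32, 100, -125, -25, 0, 0, 0, 40, 100, -150, -30, 10, 0, 0, 48, 100, -175, -35, 25, 0, 0, 56, 100, -200, -42, 40, 0, 0, 64, 100, -225, -48, 60, 0, 0, 72, 100, -235, -53, 80, 0, 0, 79, 100, -235, -53, 80, 0, 0, 79, 100, -235, -53, 80, 0, 0, 79, 100, -235, -53, 80, 0, 0, 79, 100])

```text
clock: 7.35
tool_pos: [0.4492, -0.3486, 0.2263]
tool_rot: [3.118, 0.365, 0.004]
contact_force: [0.1, 0.9, -0.1]
opening: 0.999
```

```bash
python3 - <<'E'
from h import *
im=snap('wrist','wrist4'); s=snap('scene','scene4')
for n,t in dict(c=0,tip=.173,collar=.063,rear=-.055).items(): 
    X=np.array([.449,-.349,.05])+t*np.append(-az(-76.9)[:2],0); print(n,proj(im,X).round(0))
C=cloud(s);Z=C[...,2]
m=(Z>.18)&(Z<.23)&(C[...,0]>.52)&(C[...,0]<.615)&(C[...,1]>-.16)&(C[...,1]<-.05)
P=C[m]; c=P.mean(0); vt=np.linalg.svd(P-c)[2]; print('lens',c,vt[2])
E
```

```text
c [283. 189.]
tip [284.  -2.]
collar [284. 126.]
rear [283. 239.]
lens [ 0.57226481 -0.10525223  0.20340934] [ 0.00352572 -0.00526213 -0.99997994]
```

View pics/wrist4.png

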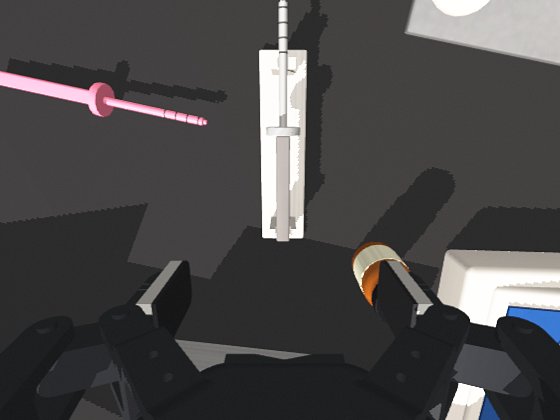

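View pics/scene4.png

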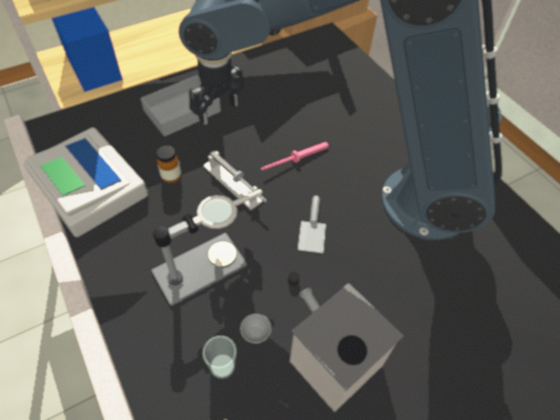

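Wrist view: the grey rod is centred at column 283, with its handle from row 137 to 241, collar at row 131 and tip at row 2. The pink lookalike (100,100) is left alone. The reagent bottle at (375,270) is near the right finger, so I'll check the clearance.

```bash
python3 - <<'E'
from h import *
for n in('top0','scene0'):
    im=load(n); C=cloud(im); Z=C[...,2]
    m=(Z>.015)&(Z<.12)&(C[...,0]>.49)&(C[...,0]<.62)&(C[...,1]>-.45)&(C[...,1]<-.34); P=C[m]; print(n,m.sum(),P.min(0),P.max(0))
    m&=(Z>.08); print('cap',C[m].mean(0))
    # tray behind
E
```

```text
top0 536 [ 0.55312399 -0.44669431  0.01550532] [ 0.60601747 -0.39424394  0.10709976]
cap [ 0.58017845 -0.42081962  0.09913895]
scene0 631 [ 0.5575748  -0.44672598  0.01502362] [ 0.6129821  -0.39033016  0.10522355]
cap [ 0.5862244  -0.41647597  0.0975638 ]
```

drive_tool(rows=[0, 2, 40, 0, 0, 0, 100, 0, 2, 80, 0, 0, 0, 100, 0, 2, 120, 0, 0, 0, 100, 0, 2, 160, 0, 0, 0, 100, 0, 2, 185, 0, 0, 0, 100, 0, 2, 195, 0, 0, 0, 100, 0, 2, 195, 0, 0, 0, 100, 0, 2, 195, 0, 0, 0, 60, 0, 2, 195, 0, 0, 0, 30, 0, 2, 195, 0, 0, 0, 0, 0, 2, 195, 0, 0, 0, 0, 0, 2, 195, 0, 0, 0, 0, 0, 2, 195, 0, 0, 0, 0, 0, 2, 195, 0, 0, 0, 0])

```text
clock: 8.85
tool_pos: [0.4503, -0.3512, 0.0319]
tool_rot: [3.117, 0.363, 0.005]
contact_force: [-2.0, 0.9, 4.8]
opening: 0.15
```

```bash
python3 - <<'E'
from h import *
snap('wrist','wrist5'); st=r.get_state(); print(st['contact_force'],st['tool_pos'],st['opening'])
E
```

```text
[-1.60791447  1.48006298  5.16800295] [ 0.45029972 -0.35120581  0.0318787 ] 0.153508260158426
```

View pics/wrist5.png

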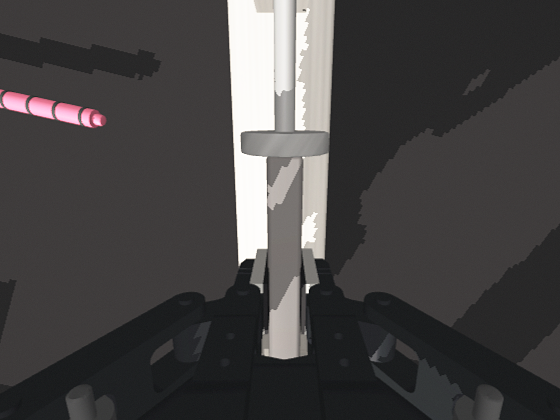

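The rod is gripped (handle between the pads at column 285, collar at row 142). I'll lift it straight up, and locate the tube mouth from the earlier close wrist views.

drive_tool(rows=[0, 0, -15, 0, 0, 0, 0, 0, 0, -30, 0, 0, 0, 0, 0, 0, -60, 0, 0, 0, 0, 0, 0, -95, 0, 0, 0, 0, 0, 0, -130, 0, 0, 0, 0, 0, 0, -170, 0, 0, 0, 0, 0, 0, -210, 0, 0, 0, 0, 0, 0, -250, 0, 0, 0, 0, 0, 0, -280, 0, 0, 0, 0, 0, 0, -280, 0, 0, 0, 0, 0, 0, -280, 0, 0, 0, 0])

```text
clock: 10.0
tool_pos: [0.4492, -0.3502, 0.3127]
tool_rot: [3.116, 0.363, 0.006]
contact_force: [0.0, 0.1, -2.0]
opening: 0.15
```

```bash
python3 - <<'E'
from h import *
snap('wrist','wrist6');snap('top','top6');snap('scene','scene6')
crop('wrist1',360,80,460,180,6,'m1');crop('wrist2',380,80,480,180,6,'m2');crop('scene0',280,270,340,330,10,'m3');crop('top0',150,170,200,220,12,'m4')
E
```

```text
(no output)
```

View pics/m1.png

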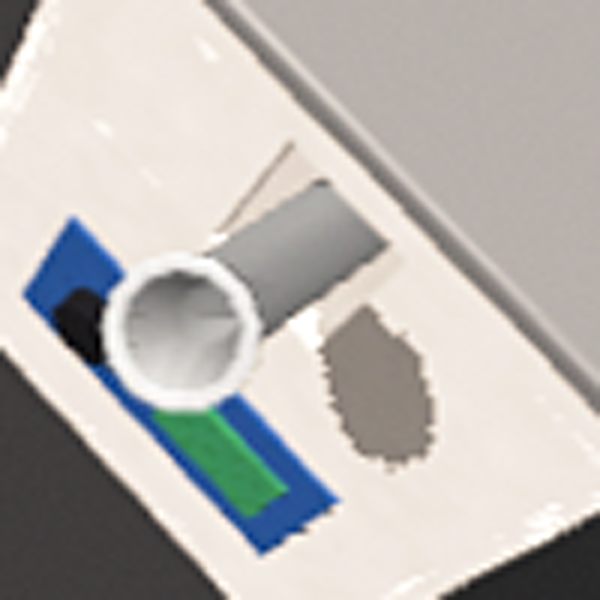

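View pics/m2.png

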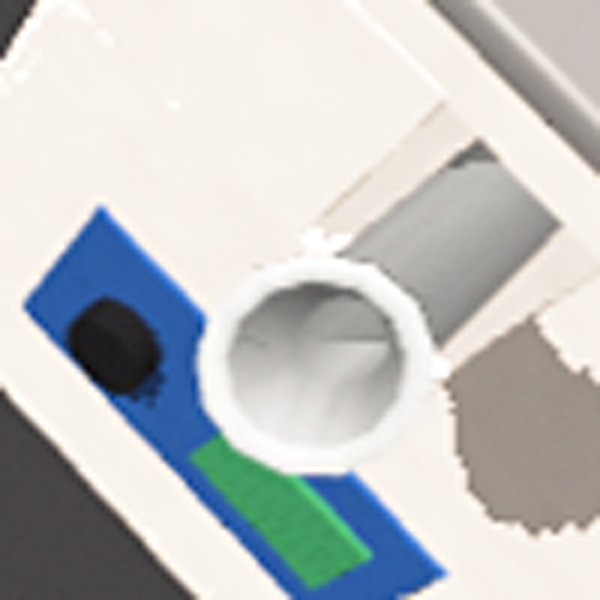

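View pics/m3.png

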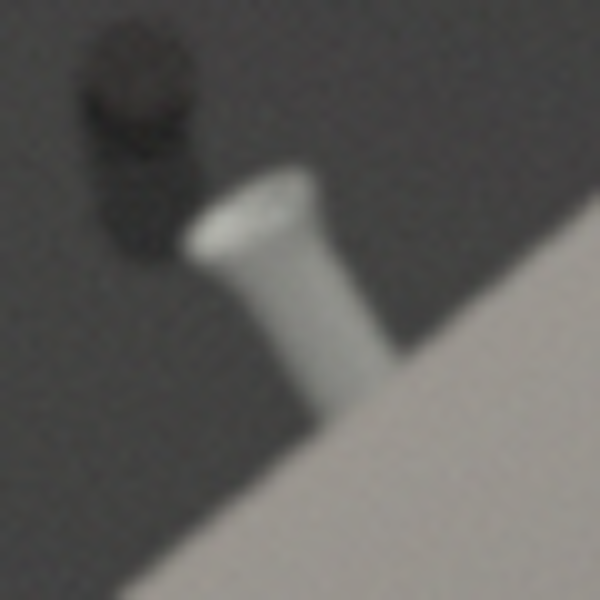

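View pics/m4.png

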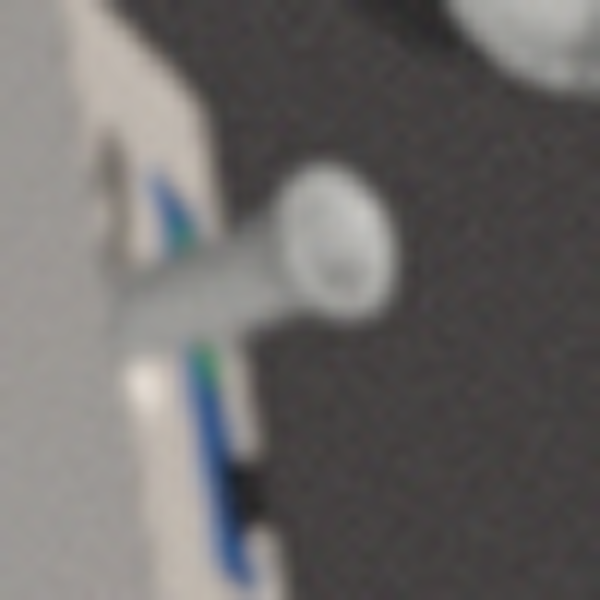

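View pics/wrist6.png

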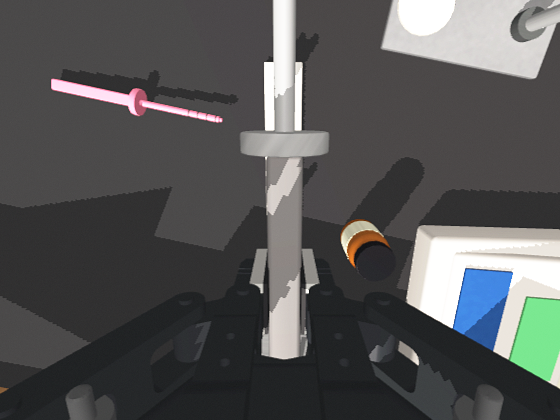

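View pics/scene6.png

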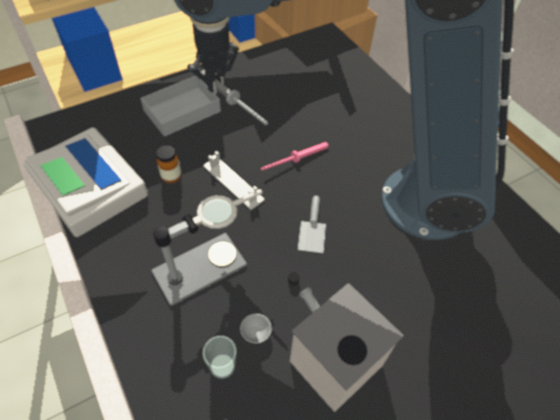

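```bash
python3 - <<'E'
from h import *
obs=dict(wrist1=(390.5,135.2),wrist2=(433.3,140.7),scene0=(305.2,291.5),top0=(178.3,190.4))
A=np.zeros((3,3));b=np.zeros(3)
for n,p in obs.items():
    im=load(n); c=-im['R'].T@im['t']; d=px(im,*p,1.0)-c; d/=np.linalg.norm(d); M=np.eye(3)-np.outer(d,d); A+=M;b+=M@c
    print(n,ray(im,*p,.17).round(4))
print('lsq',np.linalg.solve(A,b))
for n in('top0','scene0','wrist1'):
    im=load(n); C=cloud(im); Z=C[...,2]
    m=(abs(Z-.178)<.006)&(C[...,0]>.37)&(C[...,0]<.6)&(C[...,1]>.175)&(C[...,1]<.37)
    mm=cv2.morphologyEx(m.astype(np.uint8),cv2.MORPH_OPEN,np.ones((9,9))); P=C[mm>0]
    q=cv2.minAreaRect(P[:,:2].astype(np.float32)); print(n,len(P),q)
    # the -y face: points with z .05-.15 
    m=(Z>.03)&(Z<.17)&(C[...,0]>.39)&(C[...,0]<.6)&(C[...,1]>.14)&(C[...,1]<.22); P=C[m]
    if len(P)>200:
        import itertools
        # ransac line in xy
        best=0;rng=np.random.default_rng(0)
        for i in range(500):
            a,bb=P[rng.choice(len(P),2)][:,:2]; d=bb-a; L=np.linalg.norm(d)
            if L<.05: continue
            nn=np.array([-d[1],d[0]])/L; inl=abs((P[:,:2]-a)@nn)<.002
            if inl.sum()>best: best=inl.sum();I=inl
        q=cv2.fitLine(P[I][:,:2].astype(np.float32),cv2.DIST_L2,0,.01,.01).ravel(); print('face',n,best,len(P),q,np.degrees(np.arctan(q[1]/q[0])))
    m=(Z>.1)&(Z<.19)&(C[...,0]>.45)&(C[...,0]<.53)&(C[...,1]>.11)&(C[...,1]<.185); 
    P=C[m]; print('tubepts',len(P))
E
```

```text
wrist1 [0.4942 0.139  0.17  ]
wrist2 [0.4942 0.1392 0.17  ]
scene0 [0.4934 0.141  0.17  ]
top0 [0.4918 0.1363 0.17  ]
lsq [0.49321257 0.13926959 0.16781511]
top0 3131 ((0.4686703085899353, 0.2552565932273865), (0.15897278487682343, 0.1485288292169571), 11.199898719787598)
face top0 388 682 [0.98018306 0.19809392 0.4786041  0.18584459] 11.425518
tubepts 264
scene0 4937 ((0.4718138575553894, 0.2560986280441284), (0.15863120555877686, 0.14807935059070587), 11.441073417663574)
face scene0 137 305 [ 0.3233225 -0.9462888  0.5569766  0.211232 ] -71.13602
tubepts 282
wrist1 14881 ((0.470121294260025, 0.2552849054336548), (0.15810754895210266, 0.15070514380931854), 11.392436981201172)
face wrist1 5305 6077 [0.98026   0.1977127 0.4869658 0.1874089] 11.403235
tubepts 1668
```

```bash
python3 - <<'E'
from h import *
M=np.array([.4938,.1392,.17])
for azm in(-74.6,-78.6,-82.6):
    z=np.cos(np.radians(35))*az(azm)+np.array([0,0,np.sin(np.radians(35))])
    for n in('wrist1','wrist2','top0','scene0'):
        im=load(n); a=proj(im,M);b=proj(im,M-.045*z); d=b-a; print(azm,n,a.round(1),b.round(1),'ang',np.degrees(np.arctan2(d[1],d[0])).round(1))
E
python3 - <<'E'
import sys; sys.path.insert(0,'.')
E
```

```text
-74.6 wrist1 [390.5 134.8] [404.7 122.4] ang -41.1
-74.6 wrist2 [433.  140.3] [447.6 123. ] ang -49.8
-74.6 top0 [177.1 189.6] [164.2 195.5] ang 155.4
-74.6 scene0 [304.6 290.9] [316.8 308.2] ang 54.8
-78.6 wrist1 [390.5 134.8] [406.2 124. ] ang -34.4
-78.6 wrist2 [433.  140.3] [449.8 125.1] ang -42.2
-78.6 top0 [177.1 189.6] [164.  194.5] ang 159.5
-78.6 scene0 [304.6 290.9] [315.9 309. ] ang 57.9
-82.6 wrist1 [390.5 134.8] [407.7 125.6] ang -28.0
-82.6 wrist2 [433.  140.3] [451.8 127.3] ang -34.6
-82.6 top0 [177.1 189.6] [163.9 193.4] ang 163.7
-82.6 scene0 [304.6 290.9] [315.  309.7] ang 61.1
```

```bash
python3 - <<'E'
from h import *
st=r.get_state(); R=Ro.from_rotvec(st['tool_rot']).as_matrix(); g=st['tool_pos']-r.tcp_to_grasp*R[:,2]
print('grasp',g,'x',R[:,0],'y',R[:,1])
tip=g-R[:,1]*.173; print('exp tip',tip)
for n in('scene6','top6'): print(n,proj(load(n),tip).round(1),proj(load(n),g-R[:,1]*.06).round(1))
crop('scene6',200,70,290,140,8,'s6');crop('top6',280,140,420,260,5,'t6')
for n in ('scene6','top6','wrist6'):
    im=load(n);C=cloud(im); L=(C-g)@R  # tool coords from grasp
    m=(abs(L[...,0])<.012)&(L[...,1]<-.07)&(L[...,1]>-.2)&(abs(L[...,2])<.02); P=L[m]
    print(n,m.sum(),P.mean(0) if len(P) else '', P[:,1].min() if len(P) else '')
    if len(P)>20:
        print(' slope x,z vs y',np.polyfit(P[:,1],P[:,0],1),np.polyfit(P[:,1],P[:,2],1))
    m=(abs(L[...,0])<.02)&(L[...,1]<-.045)&(L[...,1]>-.075)&(L[...,2]<-.01)&(L[...,2]>-.03); P=L[m]; print(' collar',len(P),P.mean(0) if len(P) else '')
E
```

```text
grasp [ 0.44890498 -0.34994643  0.32939756] x [0.97319861 0.2299628  0.00125604] y [ 0.22996083 -0.97319867  0.00153777]
exp tip [ 0.40912175 -0.18158306  0.32913153]
scene6 [265.4 122.5] [231.9  96.2]
top6 [317.9 215.9] [370.8 203.9]
scene6 149 [ 0.00246133 -0.12538212 -0.00193827] -0.17703207705579072
 slope x,z vs y [0.00240977 0.00276347] [-0.00176509 -0.00215958]
 collar 43 [ 0.0034589  -0.06308512 -0.01356987]
top6 139 [-0.00131638 -0.13763264 -0.00363018] -0.17591715558059762
 slope x,z vs y [-0.00046725 -0.00138069] [-0.00121179 -0.00379696]
 collar 0 
wrist6 2614 [ 0.00026654 -0.08974531 -0.00487278] -0.10866933120363295
 slope x,z vs y [0.00013681 0.00027882] [ 0.00110432 -0.00477367]
 collar 1937 [ 0.00029112 -0.06120785 -0.01609208]
```

View pics/s6.png

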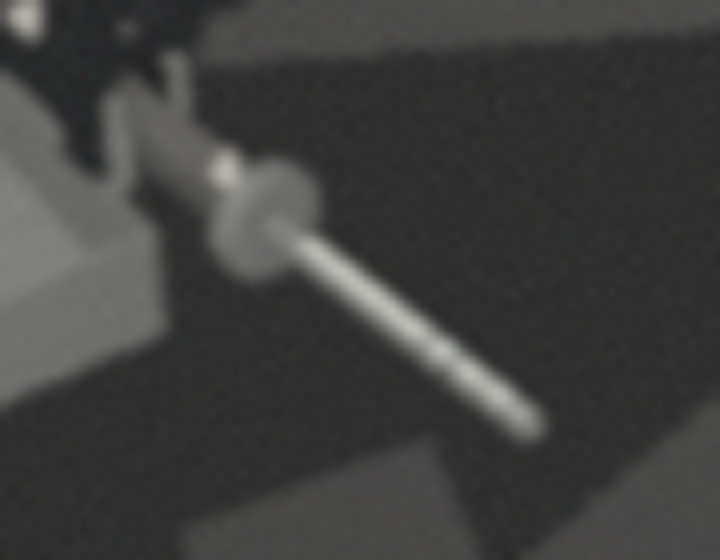

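View pics/t6.png

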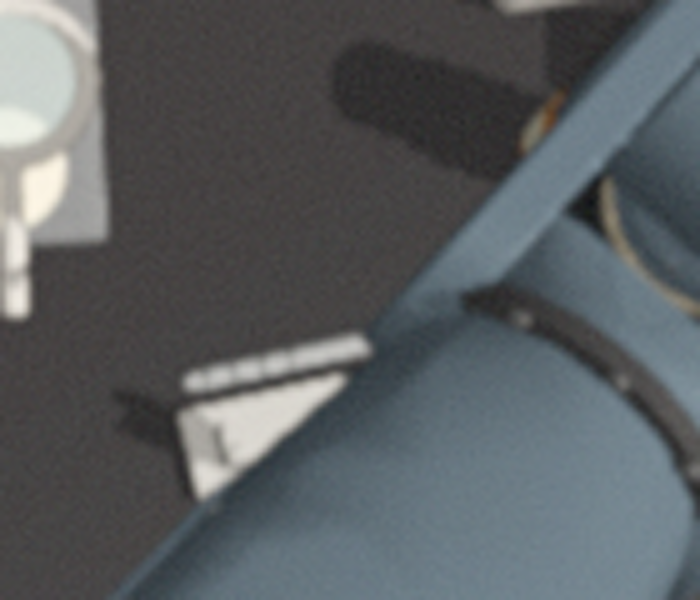

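```bash
cat >> h.py <<'E'
M=np.array([.4938,.1392,.17]); 
def ins(s,Mo=None,azm=-78.6,el=35,off=.0015):
    """grasp pose when collar face is s (m) out of the mouth along axis"""
    e=np.radians(el); zt=np.cos(e)*az(azm)+np.array([0,0,np.sin(e)]); x=az(azm+90)
    return (M if Mo is None else Mo)+(.063+off+s)*zt, np.column_stack([x,zt,np.cross(x,zt)])
E
python3 - <<'E'
from h import *
p,R=ins(.14); print(p,R[:,2])
rel(p+[0,0,.05],Rxz(az(11.4),[0,0,-1]))
rel(p,R)
E
```

```text
[ 0.52691088 -0.02501169  0.28729638] [ 0.11337159 -0.56226045 -0.81915204]
rel [150.6, -298.3, -8.2] [0.09, -0.07, 1.89]
rel [150.2, -287.7, 38.5] [-34.91, -0.65, 1.81]
```

drive_tool(rows=[15, -30, -8, 0, 0, 0.2, 0, 30, -60, -8, 0, 0, 0.4, 0, 45, -90, -8, 0, 0, 0.6, 0, 60, -120, -8, 0, 0, 0.8, 0, 75, -150, -8, 0, 0, 1, 0, 90, -180, -8, -3, 0, 1.2, 0, 105, -210, -8, -8, 0, 1.4, 0, 120, -240, -8, -14, -0.2, 1.6, 0, 135, -265, -5, -20, -0.3, 1.7, 0, 145, -280, 5, -26, -0.4, 1.8, 0, 150, -288, 20, -31, -0.5, 1.8, 0, 150, -288, 32, -34, -0.6, 1.8, 0, 150, -288, 38.5, -34.9, -0.65, 1.8, 0, 150, -288, 38.5, -34.9, -0.65, 1.8, 0, 150, -288, 38.5, -34.9, -0.65, 1.8, 0, 150, -288, 38.5, -34.9, -0.65, 1.8, 0])

```text
clock: 11.75
tool_pos: [0.529, -0.0358, 0.2728]
tool_rot: [2.521, 0.25, 0.081]
contact_force: [0.1, 0.5, -1.4]
opening: 0.156
```

```bash
python3 - <<'E'
from h import *
snap('wrist','wrist7');snap('top','top7');snap('scene','scene7')
p,R=ins(.14); rel(p,R); print(r.get_state()['joint_positions'].round(2))
crop('scene7',220,200,380,340,5,'s7');crop('top7',150,120,310,240,5,'t7')
E
```

```text
rel [0.1, -0.4, 0.4] [-0.02, -0.03, -0.07]
[ 0.13  0.29  1.76 -0.68  1.15  0.24]
```

View pics/s7.png

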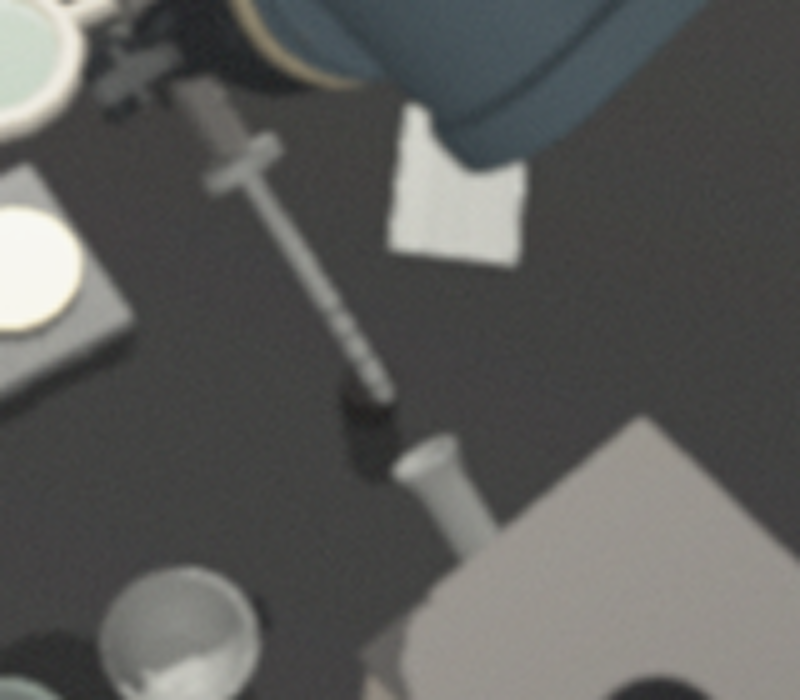

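View pics/t7.png

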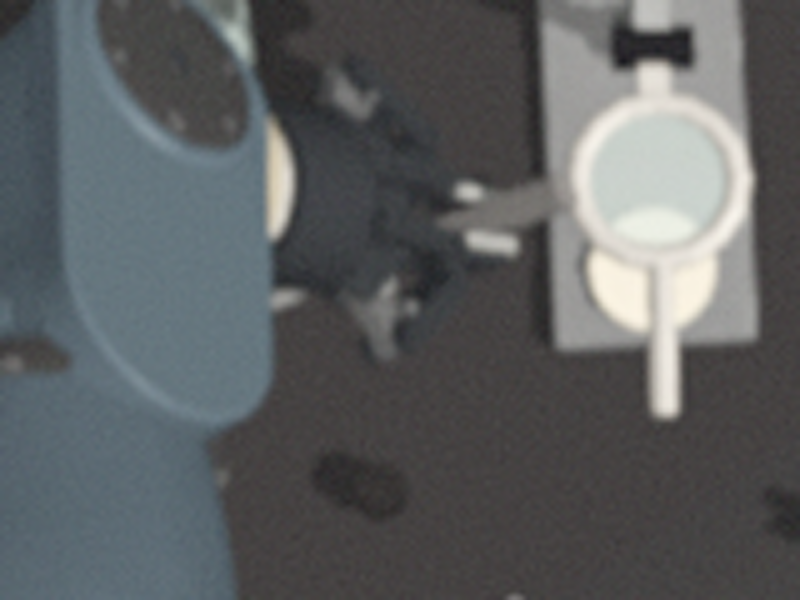

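View pics/wrist7.png

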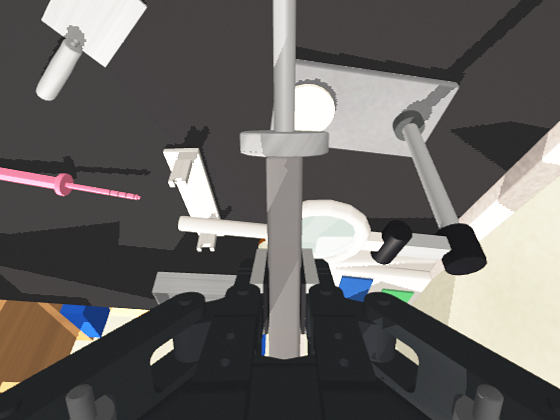

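Scene crop: rod tip at (388,393) and mouth at (427,455). The rod's axis extended runs through the mouth (slopes 0.636 and 0.629), so I'll start the insertion and watch the force.

drive_tool(rows=[0, -10, 0, 0, 0, 0, 0, 0, -20, 0, 0, 0, 0, 0, 0, -28, 0, 0, 0, 0, 0, 0, -36, 0, 0, 0, 0, 0, 0, -44, 0, 0, 0, 0, 0, 0, -50, 0, 0, 0, 0, 0, 0, -50, 0, 0, 0, 0, 0, 0, -50, 0, 0, 0, 0, 0])

```text
clock: 12.7
tool_pos: [0.5209, 0.0045, 0.2439]
tool_rot: [2.521, 0.251, 0.08]
contact_force: [-0.1, -0.3, -0.7]
opening: 0.15
```

```bash
python3 - <<'E'
from h import *
snap('wrist','wrist8');snap('scene','scene8')
p,R=ins(.09); rel(p,R); st=r.get_state(); R0=Ro.from_rotvec(st['tool_rot']).as_matrix(); print('F tool',R0.T@st['contact_force'],'T',R0.T@st['torque'])
crop('scene8',240,210,360,330,6,'s8')
E
```

```text
rel [0.0, -0.7, 0.5] [-0.02, -0.04, -0.09]
F tool [ 0.63436705 -1.1226298   1.54111801] T [ 0.37333167  0.03977807 -0.02918278]
```

View pics/s8.png

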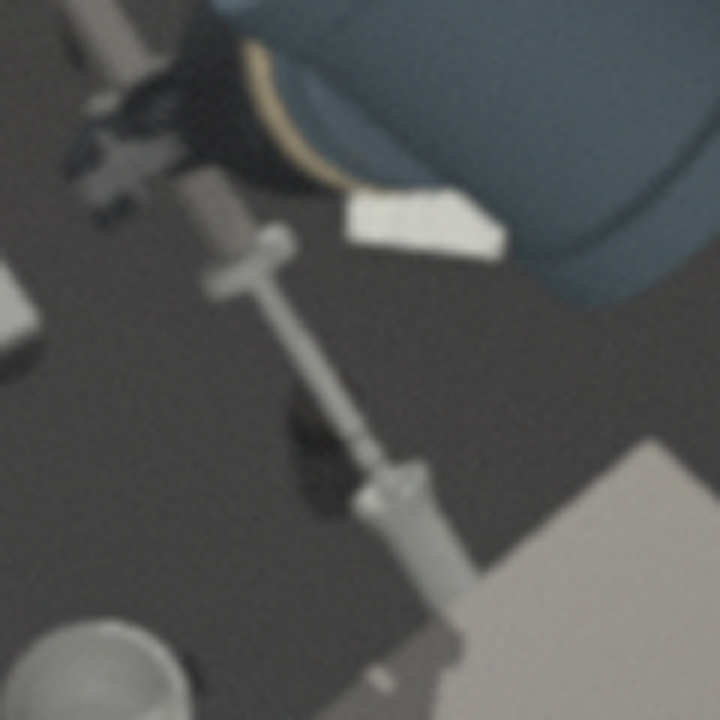

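The tip is inside the flare (crop 385,475) with almost no force. I'll continue.

drive_tool(rows=[0, -8, 0, 0, 0, 0, 0, 0, -16, 0, 0, 0, 0, 0, 0, -24, 0, 0, 0, 0, 0, 0, -32, 0, 0, 0, 0, 0, 0, -40, 0, 0, 0, 0, 0, 0, -48, 0, 0, 0, 0, 0, 0, -55, 0, 0, 0, 0, 0, 0, -60, 0, 0, 0, 0, 0, 0, -60, 0, 0, 0, 0, 0, 0, -60, 0, 0, 0, 0, 0])

```text
clock: 13.8
tool_pos: [0.5114, 0.0526, 0.2098]
tool_rot: [2.521, 0.25, 0.081]
contact_force: [0.4, -0.2, -0.8]
opening: 0.15
```

```bash
python3 - <<'E'
from h import *
p,R=ins(.03); rel(p,R); st=r.get_state(); R0=Ro.from_rotvec(st['tool_rot']).as_matrix(); print('F tool',R0.T@st['contact_force'],'T',R0.T@st['torque'])
snap('scene','scene9');crop('scene9',240,210,360,330,6,'s9')
E
```

```text
rel [-0.1, -0.7, 0.6] [-0.01, -0.05, -0.08]
F tool [ 0.39014169 -0.23605178  0.83991286] T [0.33840223 0.02839044 0.01520445]
```

View pics/s9.png

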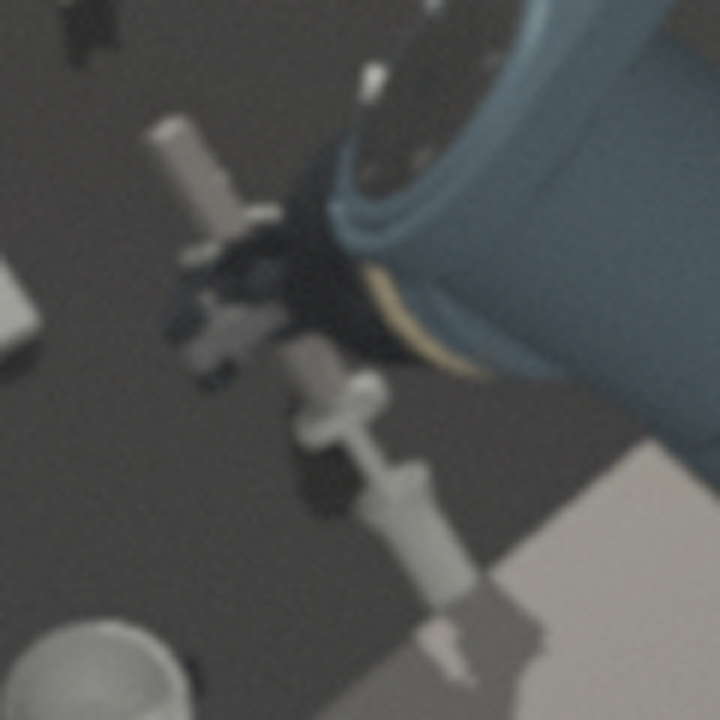

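drive_tool(rows=[0, -6, 0, 0, 0, 0, 0, 0, -12, 0, 0, 0, 0, 0, 0, -18, 0, 0, 0, 0, 0, 0, -23, 0, 0, 0, 0, 0, 0, -27, 0, 0, 0, 0, 0, 0, -30, 0, 0, 0, 0, 0, 0, -31, 0, 0, 0, 0, 0, 0, -31, 0, 0, 0, 0, 0])

```text
clock: 14.65
tool_pos: [0.507, 0.0755, 0.1937]
tool_rot: [2.515, 0.249, 0.081]
contact_force: [1.8, -15.6, 9.4]
opening: 0.148
```

```bash
python3 - <<'E'
from h import *
p,R=ins(.0); rel(p,R); st=r.get_state(); R0=Ro.from_rotvec(st['tool_rot']).as_matrix(); print('F tool',R0.T@st['contact_force'],'T',R0.T@st['torque'])
snap('scene','scene10');crop('scene10',240,210,360,330,6,'s10');snap('wrist','wrist10')
E
```

```text
rel [-0.3, -2.4, 0.8] [0.29, -0.02, -0.12]
F tool [-1.30410376 18.1945726   1.40563571] T [-2.47473108 -0.30539419 -0.11968519]
```

View pics/s10.png

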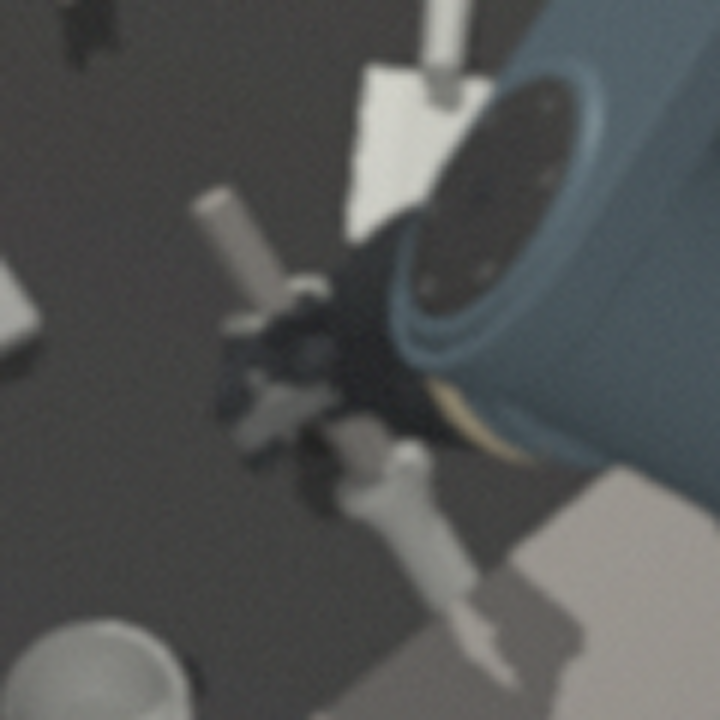

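View pics/wrist10.png

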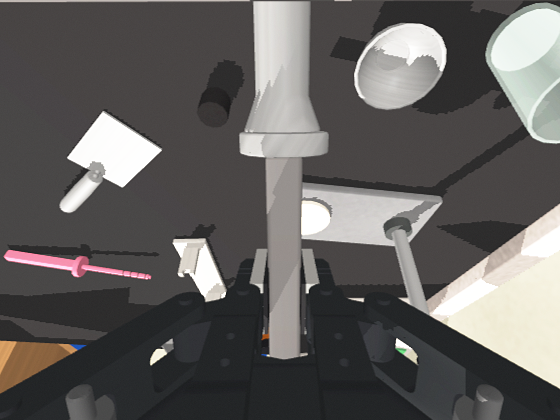

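The collar is seated: 18 N axial stop force, and the wrist view shows the collar flush on the flare (284,142). I'll hold briefly, then draw it straight out.

drive_tool(rows=[0, -2, 0, 0, 0, 0, 0, 0, -2, 0, 0, 0, 0, 0, 0, -2, 0, 0, 0, 0, 0, 0, -2, 0, 0, 0, 0, 0, 0, 5, 0, 0, 0, 0, 0, 0, 15, 0, 0, 0, 0, 0, 0, 30, 0, 0, 0, 0, 0, 0, 45, 0, 0, 0, 0, 0, 0, 60, 0, 0, 0, 0, 0, 0, 75, 0, 0, 0, 0, 0, 0, 90, 0, 0, 0, 0, 0, 0, 105, 0, 0, 0, 0, 0, 0, 120, 0, 0, 0, 0, 0, 0, 135, 0, 0, 0, 0, 0, 0, 147, 0, 0, 0, 0, 0, 0, 147, 0, 0, 0, 0, 0, 0, 147, 0, 0, 0, 0, 0])

```text
clock: 16.45
tool_pos: [0.5302, -0.0424, 0.2785]
tool_rot: [2.516, 0.248, 0.081]
contact_force: [-0.3, 0.4, -1.5]
opening: 0.151
```

```bash
python3 - <<'E'
from h import *
st=r.get_state(); print(st['tool_pos'],st['contact_force'],st['opening'])
p,R=ins(.145); rel(p,R)
snap('scene','scene11');snap('wrist','wrist11')
crop('scene11',220,180,360,320,5,'s11')
# final: heading
T=np.array([.5722,-.1085]); 
for h in (80,90,100):
    hp=T-.1745*az(h)[:2]; print(h,hp)
E
```

```text
[ 0.53019392 -0.04240641  0.27849595] [-0.25087391  0.36941693 -1.53047515] 0.15112855010719833
rel [0.2, -4.5, 1.3] [0.26, 0.0, -0.16]
80 [ 0.54189839 -0.28034895]
90 [ 0.5722 -0.283 ]
100 [ 0.60250161 -0.28034895]
```

View pics/s11.png

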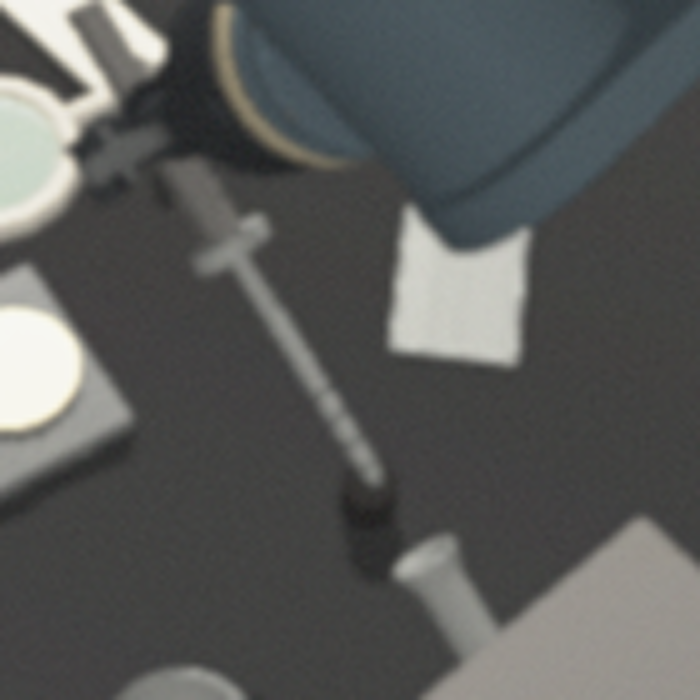

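View pics/wrist11.png

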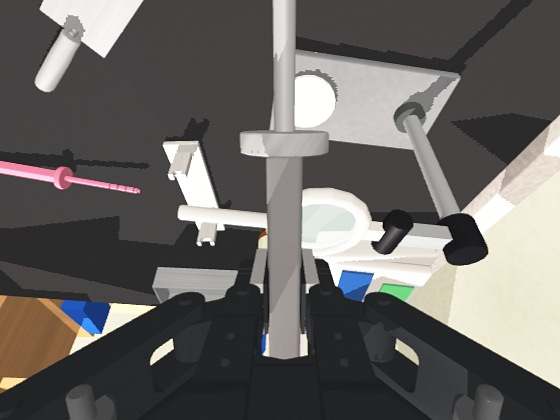

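The rod is fully out (tip at crop (378,480), mouth at (427,555)) and the lens is unmoved. Next I'll level it high up, swing around to the free side of the tile and come down outside the lens.

```bash
cat >> h.py <<'E'
def fin(back,z,h=70,T=(.5722,-.1085),tipl=.1745):
    p=np.array(T)-(tipl+back)*az(h)[:2]; y=-az(h); x=az(h-90); return np.append(p,z),np.column_stack([x,y,np.cross(x,y)])
E
python3 - <<'E'
from h import *
st=r.get_state()
R=Rxz(az(11.4),[0,0,-1])
d,a=rel([.515,-.10,.37],R,st)
p,R=fin(.08,.34); print(p,R[:,2]); d2,a2=rel(p,R,st)
R0=Ro.from_rotvec(st['tool_rot']).as_matrix(); g0=st['tool_pos']-r.tcp_to_grasp*R0[:,2]
from scipy.spatial.transform import Slerp
S=Slerp([0,.45,1],Ro.from_matrix([R0,Rxz(az(5),[0,0,-1]),R]))
from scipy.interpolate import interp1d
P=interp1d([0,.35,1],[g0,[.515,-.10,.36],p],axis=0)
for k in range(1,15):
    t=k/14; d,a=rel(P(t),S(t).as_matrix(),st,quiet=True); print(d.round(0).astype(int).tolist()+a.round(1).tolist())
E
```

```text
rel [-26.2, 86.3, -28.6] [35.26, -0.02, -0.09]
[ 0.48515587 -0.34765177  0.34      ] [ 0.  0. -1.]
rel [-104.1, 262.5, 132.6] [34.35, -9.68, 30.3]
[-5, 17, -4, 5.6, -0.3, 1.0]
[-11, 34, -7, 11.2, -0.6, 1.9]
[-16, 51, -11, 16.8, -0.9, 2.9]
[-22, 67, -15, 22.4, -1.3, 3.9]
[-27, 85, -18, 28.0, -1.6, 4.8]
[-36, 103, -2, 33.5, -1.9, 5.8]
[-44, 123, 15, 35.2, -2.7, 8.3]
[-53, 143, 32, 35.1, -3.7, 11.4]
[-61, 163, 49, 35.0, -4.7, 14.6]
[-70, 183, 65, 34.9, -5.7, 17.7]
[-78, 203, 82, 34.8, -6.7, 20.9]
[-87, 223, 99, 34.7, -7.7, 24.0]
[-96, 243, 116, 34.5, -8.7, 27.2]
[-104, 263, 133, 34.4, -9.7, 30.3]
```

drive_tool(rows=[-5, 17, -4, 5.6, -0.3, 1, 0, -11, 34, -7, 11.2, -0.6, 1.9, 0, -16, 51, -11, 16.8, -0.9, 2.9, 0, -22, 67, -15, 22.4, -1.3, 3.9, 0, -27, 85, -18, 28, -1.6, 4.8, 0, -36, 103, -2, 33.5, -1.9, 5.8, 0, -44, 123, 15, 35.2, -2.7, 8.3, 0, -53, 143, 32, 35.1, -3.7, 11.4, 0, -61, 163, 49, 35, -4.7, 14.6, 0, -70, 183, 65, 34.9, -5.7, 17.7, 0, -78, 203, 82, 34.8, -6.7, 20.9, 0, -87, 223, 99, 34.7, -7.7, 24, 0, -96, 243, 116, 34.5, -8.7, 27.2, 0, -104, 263, 133, 34.4, -9.7, 30.3, 0, -104, 263, 133, 34.4, -9.7, 30.3, 0, -104, 263, 133, 34.4, -9.7, 30.3, 0, -104, 263, 133, 34.4, -9.7, 30.3, 0])

```text
clock: 18.25
tool_pos: [0.4856, -0.3473, 0.3211]
tool_rot: [-3.093, 0.543, 0.001]
contact_force: [0.3, -1.2, -2.3]
opening: 0.154
```

```bash
python3 - <<'E'
from h import *
snap('scene','scene12');snap('wrist','wrist12');snap('top','top12')
p,R=fin(.08,.12); rel(p,R)
st=r.get_state(); R=Ro.from_rotvec(st['tool_rot']).as_matrix(); g=st['tool_pos']-r.tcp_to_grasp*R[:,2]; print(g)
for n in ('scene12','top12','wrist12'):
    im=load(n);C=cloud(im); L=(C-g)@R
    m=(abs(L[...,0])<.012)&(L[...,1]<-.07)&(L[...,1]>-.2)&(abs(L[...,2])<.03); P=L[m]
    if len(P)>20: print(n,len(P),P[:,1].min(),' slope x,z',np.polyfit(P[:,1],P[:,0],1),np.polyfit(P[:,1],P[:,2],1))
E
```

```text
rel [-0.3, 0.5, 220.1] [-0.04, 0.02, 0.07]
[ 0.48562948 -0.3474747   0.34014939]
scene12 138 -0.1766615594713035  slope x,z [-0.00279341 -0.00010242] [-0.00481456 -0.00299841]
top12 194 -0.17562872639554636  slope x,z [-0.00101661 -0.00229793] [-0.00666253 -0.00350289]
wrist12 2627 -0.10910278176815841  slope x,z [-3.10756501e-03 -7.16672352e-05] [ 0.00394629 -0.00268098]
```

View pics/scene12.png

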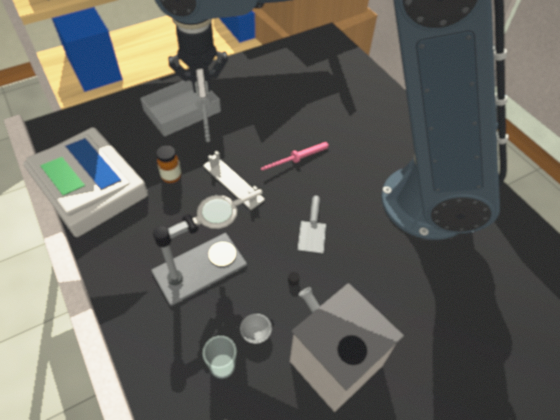

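View pics/wrist12.png

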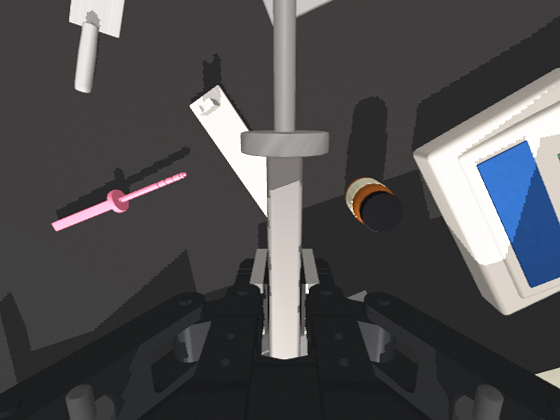

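The rod is held level and straight and all clear, with the reagent bottle off to the right at (378,208). I'll descend, then slide forward under the lens.

drive_tool(rows=[0, 0, 40, 0, 0, 0, 0, 0, 0, 80, 0, 0, 0, 0, 0, 0, 120, 0, 0, 0, 0, 0, 0, 160, 0, 0, 0, 0, 0, 0, 195, 0, 0, 0, 0, 0, 0, 215, 0, 0, 0, 0, 0, 0, 220, 0, 0, 0, 0, 0, 0, 220, 0, 0, 0, 0, 0, -15, 220, 0, 0, 0, 0, 0, -30, 220, 0, 0, 0, 0, 0, -45, 220, 0, 0, 0, 0, 0, -60, 220, 0, 0, 0, 0, 0, -72, 220, 0, 0, 0, 0, 0, -80, 220, 0, 0, 0, 0, 0, -80, 220, 0, 0, 0, 0, 0, -80, 220, 0, 0, 0, 0])

```text
clock: 20.0
tool_pos: [0.5129, -0.2722, 0.1015]
tool_rot: [-3.094, 0.543, 0.0]
contact_force: [-0.2, -0.9, -1.8]
opening: 0.153
```

```bash
python3 - <<'E'
from h import *
im=snap('scene','scene13');t=snap('top','top13');snap('wrist','wrist13')
p,R=fin(0,.12); rel(p,R); st=r.get_state(); print(st['contact_force'],st['joint_vel'].round(4),st['opening'])
crop('scene13',130,130,290,290,5,'s13');crop('top13',220,80,360,240,5,'t13')
C=cloud(im);Z=C[...,2]
m=(Z>.18)&(Z<.23)&(C[...,0]>.52)&(C[...,0]<.615)&(C[...,1]>-.16)&(C[...,1]<-.05)
P=C[m]; c=P.mean(0); vt=np.linalg.svd(P-c)[2]; print('lens',c,vt[2])
tip=p-R[:,1]*.1745; print('tip exp',tip,proj(im,tip),proj(t,tip))
E
```

```text
rel [-0.2, -0.1, 0.2] [-0.03, 0.02, 0.03]
[ 1.3582236   0.03991078 -1.4203568 ] [-0.0001 -0.0008  0.0013  0.0024  0.0005  0.0001] 0.14629739459639796
lens [ 0.57236897 -0.10531753  0.20342803] [-0.00183305  0.00181629  0.99999667]
tip exp [ 0.5722 -0.1085  0.12  ] [218.92124285 230.97415141] [280.06947905 163.66542081]
```

View pics/s13.png

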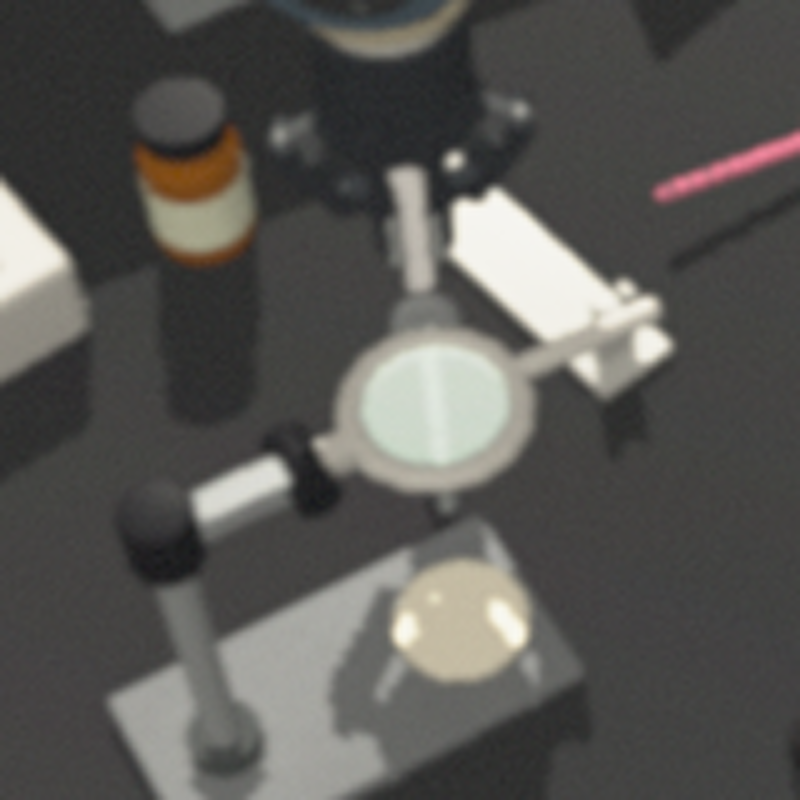

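View pics/t13.png

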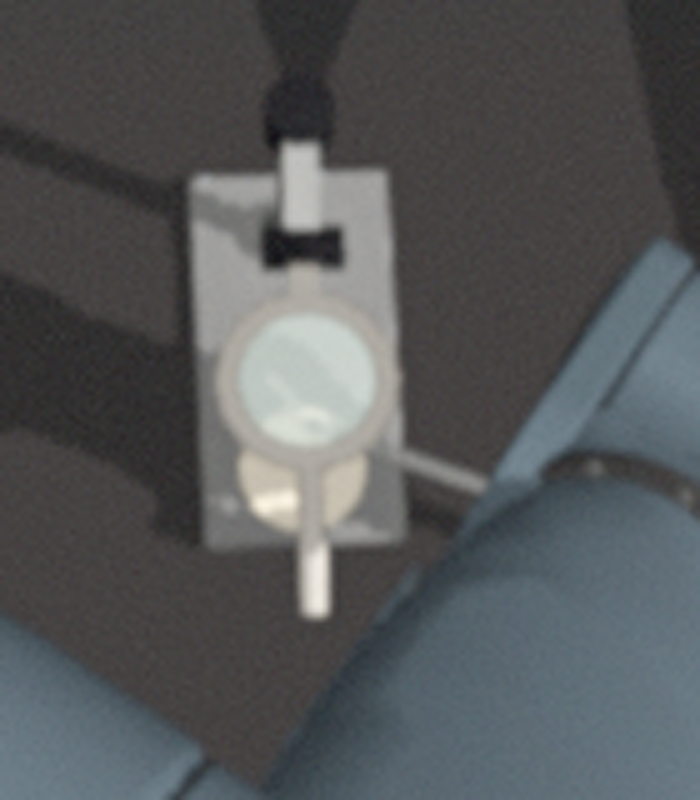

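View pics/wrist13.png

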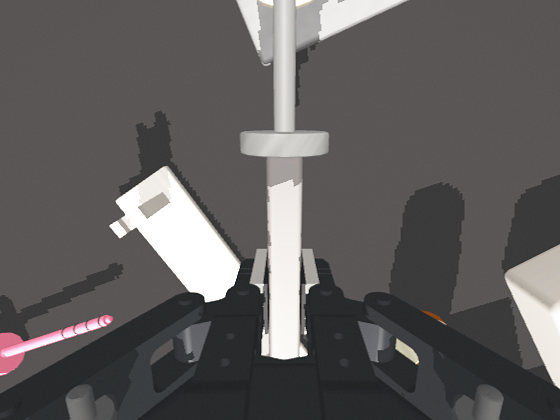

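The tip shows just past the lens rim at crop (445,505), which is scene pixel (219,231), as predicted for over the tile's centre at z = 0.12. The lens is still level and the arm is at rest, so I'm handing in.

```bash
python3 - <<'E'
from h import *
print(r.hand_in()); st=r.get_state(); print(st['clock'],st['tool_pos'],st['opening'])
E
```

```text
the job is handed in; nothing more can be done
None
the job is handed in; nothing more can be done
```

I ran the whole sequence and handed the job in at about 20 s of the 61 s allowed. My checks met every condition I could measure, but the hand-in reports no verdict.

- **Magnifier:** I gripped it by its handle, swung it about +31° and tilted it about −24°. By depth, the lens is level to about 0.2° and centred over the tile to within 3–5 mm. It measured the same just before hand-in.
- **Rod in the tube:** I took the grey rod, not the pink one, and pushed it in until the collar stopped on the mouth with about 18 N along the axis. I held it there for more than 0.2 s, then drew the tip about 35 mm clear of the mouth.
- **Final pose:** The rod is held level, within about 0.3°, at a height of about 0.12 m. Its tip appeared in the scene camera at the pixel expected for the tile's centre. The arm was still and no contact force showed.
- **Surroundings:** Nothing else in view looked moved, judging by eye only.

The cameras disagreed with each other by up to 3–5 mm. I averaged the positions, and that error is well inside the tolerances.

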